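# Release the clamp of a stained-glass easel by feeling for its hidden catch

## Task

The finished glass panel is still clamped on the sloping easel. Take the awl out of its wooden stand, feel along the bottom of the V-shaped trough at the easel's lower edge with the awl's tip until it drops into the hidden release hole, and push the catch inside fully home so that the clamp bar opens. Then put the awl back upright in its stand, all the way down, and leave the tape roll, the jar and the pliers where they are.

Things in the scene. Friction and masses are not known exactly. Their poses are not given: they have to be found in the camera images.
- awl_grip (a point): Centre of the square wooden handle of the loose awl (about 130 g, 140 mm long). Its z axis runs from tip to handle end (up while in the stand). Handle 24 x 24 mm, 74 mm long (37 mm either way along z), flat sides facing the x and y axes. Below it a round steel collar, 32 mm diameter, 6 mm thick, then a straight round shaft 9 mm in diameter, 60 mm long, its end 103 mm below this point.
- awl_tip (a point): The end of the awl's shaft, on its axis, 103 mm from the handle's centre. The end is flat, 6 mm across, with a 2 mm high bevel up to the 9 mm shaft.
- stand: Fixed wooden block 90 x 90 mm, 70 mm high, origin at the centre of its underside on the bench. A square hole 16 mm wide goes straight down through its middle. The awl starts in it, its collar resting on the block's top, its tip 10 mm above the bench.
- trough: Fixed trough in the aluminium rail along the easel's lower edge. Origin at the centre of its flat floor, 85 mm above the bench. y runs level along the trough, x up the 35 degree slope (away from the robot), z squarely out of the slope (leaning 35 degrees towards the robot). Floor: z = 0, x +-7 mm, y +-65 mm, solid ends. Side walls flare to a 32 mm wide mouth at z = 22 mm, the rail's top.
- catch (a joint): Travel in m of the catch in the hidden hole: 0 as found, 0.012 home. The hole: 14 mm square, sunk along the trough's -z in its floor, centred on trough x = 0 and y anywhere in -40 to +40 mm (new each time). Catch head 8 mm below the floor, 20 mm when home, so the awl must stand nearly along the trough's z. No spring: 5 to 10 N slides it, it stays, and moves the clamp bar 1.5 times as far.
- clamp_bar (a point): Centre of the top of the aluminium clamp bar (170 mm long, 16 mm wide) at the glass panel's upper edge on the sloping cork board. It slides up the slope, 18 mm in all, when the catch goes home. It is the highest thing on the board, 30 mm out of the slope above the level of the trough's floor; nothing is above the easel.
- tape: Bystander: loose roll of copper foil tape lying flat, 84 mm in diameter, 12 mm high, origin at the centre of its underside.
- jar: Bystander: loose brown glass jar, 60 mm in diameter, 80 mm high, origin at the centre of its underside.
- pliers: Bystander: loose pliers with black grips lying flat, about 170 mm long along their x axis, 13 mm high, origin at the pivot on the bench.
Not all that is in view belongs to the job. Of the things that look like the stand, the smallest one is meant. Of the things that look like the part that bears awl_grip, the largest one is meant.

How it is judged:
By the outcome, as a careful person would: the job done as asked, in the order asked, and still so for the second after the job is handed in, with the robot touching nothing.
It also fails if it takes over 64 s, if anything falls off the work surface, if the arm or the gripper's body presses on something with over 40 N, if the wrist force passes 120 N, or if a joint passes its speed limit or range.

## Robot

A 6-joint arm with a two-finger parallel gripper is mounted at the origin on the work surface. World frame = base frame: x ahead of the robot, y to its left, z up, the work surface at z = 0. Lengths are in m, angles in rad, forces in N, time in s.
With the tool pointing down it reaches from about 0.4 to 0.925 m from the base axis. Payload 3.4 kg.
Tool frame: the origin (TCP) lies at the very end of the fingers, on their centre line; the grasp point (between the pads) lies 19 mm behind it (bot.grip_depth is the distance from the TCP to the grasp point, in m); z points along the fingers, y is the direction in which the jaws open and shut (so a half turn about z gives the same grasp; the last joint's range is limited). The gripper opens to 85 mm and grips with 20 to 120 N. Pads are 22 mm wide; open, the fingers measure 114 mm over their backs; the gripper's body (76 mm by 85 mm) begins 54 mm behind the grasp point. The pads swing forward as they close: fully open they stand 13 mm farther back than shut.
Start: joints at [1.173, 0.307, 1.506, -0, 1.328, -0.073], TCP at [0.184, 0.545, 0.205] pointing down, gripper open.
Joint ranges: [-3.12, 3.12], [-1.05, 2.28], [0.14, 2.33], [-1.42, 4.57], [0.1, 2.73], [-2.68, 2.68]. Speed limits (rad/s): [2.57, 2.57, 3.14, 3.14, 3.14, 3.14].

## Interface

Orientations are given as a unit quaternion [x, y, z, w].
In Python, from workcell import bot gives the robot as it stands.
- The arm moves only by the tool servo_tool, never from a script. Its argument "motion" is a list of rows, each a list of 7 numbers: the shift along the tool's x, y, z in m, then the turn, a rotation vector about the tool's x, y, z in rad, then the closure, from 0 (fully open) to 1 (shut). In form: [[dx, dy, dz, wx, wy, wz, hand], ...]. A call has 1 to 12 rows; each row shifts and turns the commanded pose from where the row before left it, along the tool's axes as they then stand; what a row does not reach is not made up. A row lasts 1/12 s, in which the tool goes at most 41.7 mm and 7.16 degrees, less where a joint would pass 70% of its speed; a pose out of reach is approached as far as the arm can. A call with a gripper value outside its range is refused whole. The fingers move at their own pace and stop on an object; the grip force is fixed at half the most. Time passes only in rows, so rows that do not move let the fingers close. It gives the time, the measured TCP pose, the force and the opening at its end, in the units of the state.
- bot.sense(): the state, without advancing time (a new reading comes with each control period).
- bot.grab_frame(name): name is "scene" or "top"; returns a dict with "img" (480x640x3 uint8, blue, green, red), "range_z" (480x640 float32, m along the optical axis (not along the pixel's ray), 0 where there is no reading), "fx", "fy", "cx", "cy" (pixels), "xyz" and "orientation" of the camera in the world. Camera axes: x right, y down, z forward; pixel columns grow to the right and rows downward; lengths in m; the calibration is good to about 2 mm. A picture is of the moment at which its call begins.
- bot.hand_in(): hands the job in, once; it reports no verdict.
The state is a dict: "t": time; "joint_pos": joint angles; "joint_velocities": joint speeds; "tau": joint torques, N m; "tcp_pos": TCP position; "tcp_rot": TCP orientation; "contact_force": force on the tool from outside, world axes, zero at the start; "torque": the same for the moment, N m; "grip_width": opening from 0.0 (shut) to 1.0 (fully open).
Only numpy, scipy, OpenCV 4.12 (cv2) and the standard library are available. Lean on these libraries where they do the work, as an engineer would, in place of code of your own. Each camera call takes 0.05 s, during which the arm holds its last target.

## Working session

There is one attempt and no reset: what is moved stays moved. The work goes in short steps, Python scripts to look and compute and a tool call to move; the robot and the scene stay as the last step left them, time stands still between calls to the robot, and variables do not carry over. Pictures are saved under pics/ and viewed, and the job is handed in when it is done.

Besides the shell and the picture viewer there is one more tool, called after "Request:" by a JSON object that holds its "api" and its "payload". servo_tool: Moves the arm, as the interface text tells. Its arguments: {"type":"object","properties":{"motion":{"type":"array"}},"required":["motion"]}

```bash
mkdir -p pics; ls; python3 - <<'E'
from workcell import bot
import cv2,numpy as np,pickle
for n in ("scene","top"):
    f=bot.grab_frame(n); cv2.imwrite(f"pics/{n}0.png",f["img"]); pickle.dump(f,open(f"{n}0.pkl","wb"))
    print(n,f["fx"],f["fy"],f["cx"],f["cy"],f["xyz"],f["orientation"])
print(bot.sense())
E
```

```text
pics
scene 537.4398182293869 537.4398182293869 317.8417641797183 232.68320131306754 [ 1.01473334 -0.98992943  0.99094788] [ 0.87812419  0.23744941 -0.10043566 -0.40302402]
top 462.95311108460925 462.95311108460925 320.8881444588273 241.92677327876413 [ 0.34596599 -0.12949559  1.20234082] [-0.70010965  0.70894713 -0.06418476  0.05586373]
{'t': 0.1, 'joint_pos': array([ 1.17250838e+00,  3.07510725e-01,  1.50753385e+00, -3.72768845e-05,
        1.32839858e+00, -7.35033757e-02]), 'joint_velocities': array([ 6.90667789e-05, -2.01339074e-03, -4.54362359e-03, -1.16774921e-04,
       -9.00849207e-04,  1.47304827e-04]), 'tau': array([-4.29418760e-04, -4.58533466e+01, -2.52606297e+01, -3.69318168e-04,
        5.66024944e-03, -1.23262484e-05]), 'tcp_pos': array([0.18326371, 0.54430731, 0.20436937]), 'tcp_rot': array([ 1.61674975e-01,  9.86843628e-01, -9.03852731e-04, -1.98655249e-04]), 'contact_force': array([0.08386084, 0.82481412, 0.3949193 ]), 'torque': array([-0.01296887, -0.02101466,  0.05231533]), 'grip_width': 0.9977718386653389}
```

View pics/scene0.png

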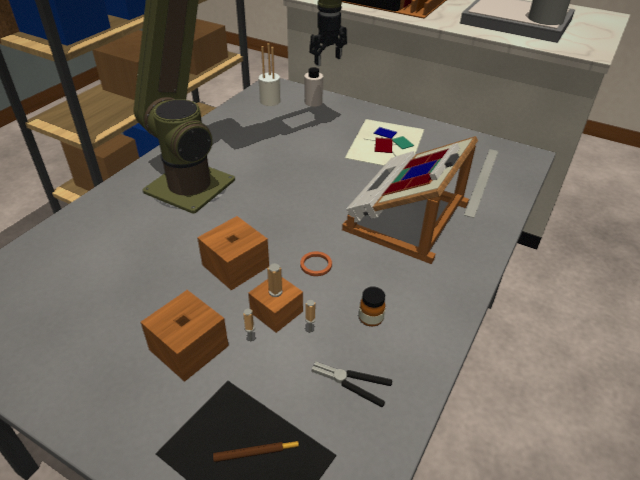

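View pics/top0.png

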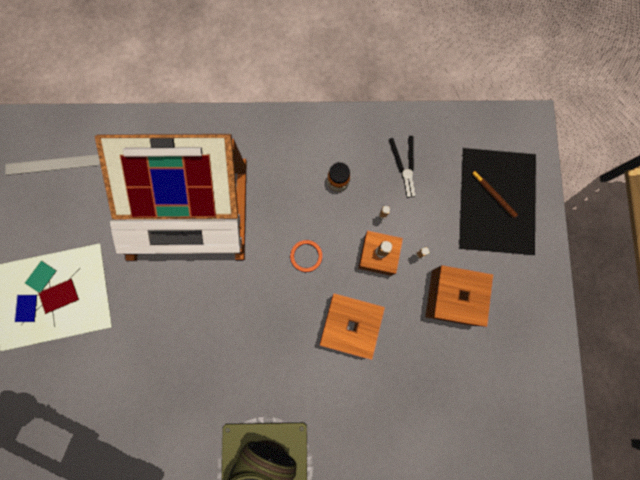

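The stand with the awl is at about top (381,253). The trough is the dark strip at about top (175,237), and the tape, jar and pliers are at (306,256), (339,176) and (407,168). Next I'll enlarge these areas.

```bash
cat > h.py <<'E'
import numpy as np,cv2,pickle
from scipy.spatial.transform import Rotation as R
def cloud(f):
    v,u=np.mgrid[0:480,0:640]; z=f["range_z"]
    P=np.stack([(u-f["cx"])/f["fx"]*z,(v-f["cy"])/f["fy"]*z,z],-1)
    W=P@R.from_quat(f["orientation"]).as_matrix().T+f["xyz"]; W[z==0]=np.nan
    return W
def proj(f,p):
    c=(np.atleast_2d(p)-f["xyz"])@R.from_quat(f["orientation"]).as_matrix()
    return np.c_[f["fx"]*c[:,0]/c[:,2]+f["cx"],f["fy"]*c[:,1]/c[:,2]+f["cy"]]
def crop(img,u,v,w,h,s,name):
    cv2.imwrite(name,cv2.resize(img[v:v+h,u:u+w],None,fx=s,fy=s,interpolation=cv2.INTER_CUBIC))
E
python3 - <<'E'
from h import *
t=pickle.load(open("top0.pkl","rb"));s=pickle.load(open("scene0.pkl","rb"))
a=cv2.resize(t["img"][225:280,350:410],None,fx=6.5,fy=6.5,interpolation=cv2.INTER_CUBIC)
b=cv2.resize(s["img"][255:335,235:325],None,fx=4.4,fy=4.4,interpolation=cv2.INTER_CUBIC)
H=max(a.shape[0],b.shape[0]);o=np.zeros((H,a.shape[1]+b.shape[1],3),np.uint8);o[:a.shape[0],:a.shape[1]]=a;o[:b.shape[0],a.shape[1]:]=b
cv2.imwrite("pics/c1.png",o);print(o.shape)
crop(t["img"],90,125,165,140,4.5,"pics/c2.png")
crop(s["img"],330,130,160,130,5,"pics/c3.png")
W=cloud(t)
for p in [(382,240),(395,256),(384,247),(386,249),(175,237),(130,240),(220,240),(165,152),(150,152),(190,152),(115,222),(237,222),(112,250),(240,250)]:
    print(p,W[p[1],p[0]].round(4))
# stand top
m=(abs(W[...,2]-.07)<.006); 
n,l,st,c=cv2.connectedComponentsWithStats(m.astype(np.uint8))
for i in range(1,n):
    if st[i,4]>200: print(i,st[i],c[i])
E
```

```text
(358, 786, 3)
(382, 240) [ 0.5436 -0.2964  0.0687]
(395, 256) [ 0.5027 -0.3268  0.071 ]
(384, 247) [ 0.5126 -0.2882  0.1523]
(386, 249) [ 0.5073 -0.292   0.1561]
(175, 237) [0.5535 0.2117 0.0878]
(130, 240) [0.5453 0.316  0.099 ]
(220, 240) [0.543  0.0999 0.0979]
(165, 152) [0.7153 0.1959 0.235 ]
(150, 152) [0.7176 0.2305 0.2296]
(190, 152) [0.7169 0.1431 0.2293]
(115, 222) [0.584  0.3427 0.1264]
(237, 222) [0.5826 0.0562 0.1183]
(112, 250) [ 0.5373  0.4018 -0.0009]
(240, 250) [0.5232 0.0568 0.0644]
8 [ 360  231   42   42 1097] [380.21695533 251.83135825]
```

View pics/c1.png

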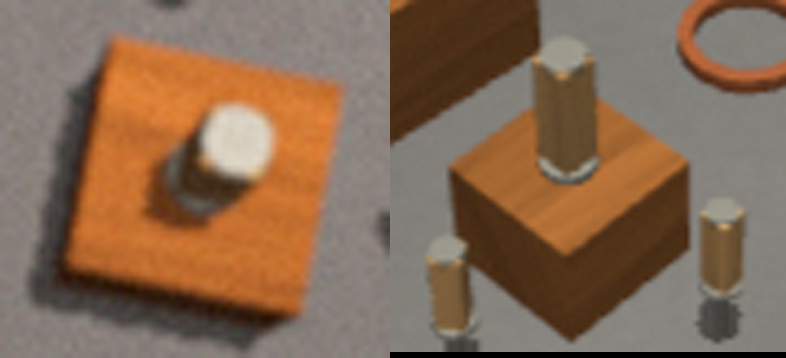

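View pics/c2.png

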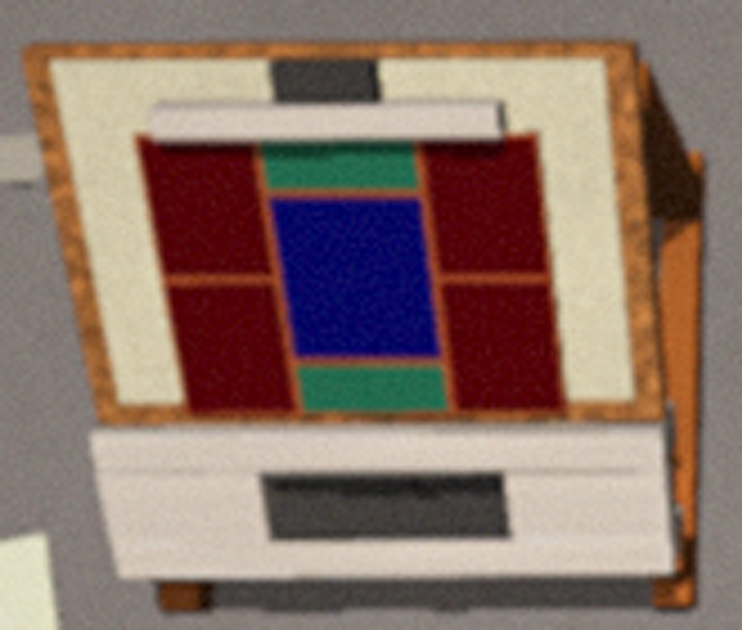

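View pics/c3.png

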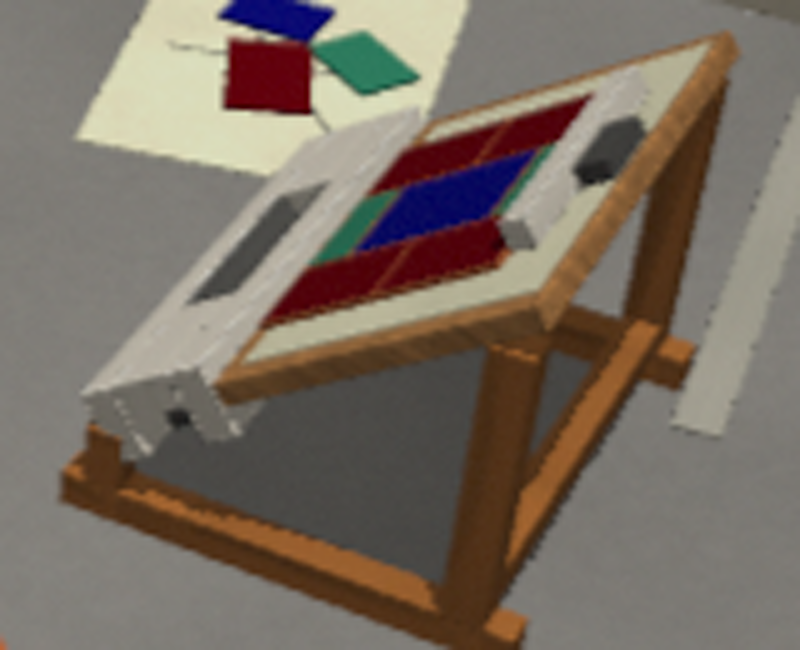

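```bash
cat >> h.py <<'E'
def ray_z(f,uv,n,d):
    # intersect pixel rays with plane n.p=d
    uv=np.atleast_2d(uv);r=np.c_[(uv[:,0]-f["cx"])/f["fx"],(uv[:,1]-f["cy"])/f["fy"],np.ones(len(uv))]@R.from_quat(f["orientation"]).as_matrix().T
    o=np.array(f["xyz"]);n=np.array(n,float)
    return o+r*((d-o@n)/(r@n))[:,None]
E
python3 - <<'E'
from h import *
t=pickle.load(open("top0.pkl","rb"));s=pickle.load(open("scene0.pkl","rb"))
W=cloud(t)
c=ray_z(t,[(367.4,230.8),(402.6,238.2),(395.8,273.5),(360,266.5)],[0,0,1],.07)
print("stand corners",c.round(4).tolist(),c.mean(0).round(4),[round(float(np.linalg.norm(c[i]-c[(i+1)%4])),4) for i in range(4)])
for i in range(4):
    e=c[(i+1)%4]-c[i];print("edge yaw",np.degrees(np.arctan2(e[1],e[0])).round(1)%90)
c=ray_z(s,np.array([(450,168),(566,256),(690,160)])/4.4+[235-390/4.4,255],[0,0,1],.07);print("scene corners",c.round(4).tolist(), "centre",((c[0]+c[2])/2).round(4))
print("bench z",np.nanmedian(W[300:330,230:300,2]), np.nanmedian(cloud(s)[350:380,280:300,2]))
# rail plane
for nm,f in(("top",t),("scene",s)):
    W=cloud(f)
    m=np.zeros((480,640),np.uint8)
    if nm=="top": cv2.fillPoly(m,[np.array([(114,231),(146,232),(148,251),(119,251)])],1);cv2.fillPoly(m,[np.array([(207,232),(236,231),(237,250),(207,250)])],1)
    else:
        q=np.array([(95,385),(205,350),(230,320),(190,300)])/5+[330,130]; cv2.fillPoly(m,[q.astype(int)],1)
    P=W[m>0];P=P[~np.isnan(P[:,0])]
    for k in range(5):
        cc=P.mean(0);n=np.linalg.svd(P-cc,full_matrices=False)[2][2];n*=np.sign(n[2]);r=(P-cc)@n;P=P[abs(r)<max(2*r.std(),.001)]
    print(nm,len(P),n.round(4),"tilt",np.degrees(np.arccos(n[2])),"yaw",np.degrees(np.arctan2(-n[1],-n[0])),cc.round(4),r.std())
q=np.array([(148.2,230.1),(201.6,230.6),(203.3,244.6),(150.4,244.6)])
# iterate using known model: origin z=.085, plane z=.022
yaw=0
for it in range(5):
    n=R.from_euler("z",yaw).apply([-np.sin(np.radians(35)),0,np.cos(np.radians(35))])
    if it==0:o=np.array([.553,.21,.085])
    p=ray_z(t,q,n,n@o+.022);c=p.mean(0)-.022*n
    yv=(p[0]+p[3]-p[1]-p[2])/2;yaw=np.arctan2(-yv[0],yv[1])
    o=c+0; xs=R.from_euler("z",yaw).apply([np.cos(np.radians(35)),0,np.sin(np.radians(35))])
    o=o+xs*(.085-o[2])/xs[2]*0; print(np.degrees(yaw),o.round(4),np.linalg.norm(yv),p.round(4).tolist())
    o=np.array([o[0],o[1],.085])
Y=R.from_euler("z",yaw).apply([0,1,0])
q=np.array([(190,300),(305,185),(320,190),(215,302)])/5+[330,130]
p=ray_z(s,q,n,n@o+.022);print("scene mouth",(p.mean(0)-.022*n).round(4),p.round(4).tolist())
a=cv2.resize(t["img"][238:262,372:396],None,fx=16,fy=16,interpolation=cv2.INTER_CUBIC)
b=cv2.resize(s["img"][262:300,258:296],None,fx=10,fy=10,interpolation=cv2.INTER_CUBIC)
o=np.zeros((384,384+380,3),np.uint8);o[:,:384]=a;o[:380,384:]=b;cv2.imwrite("pics/c4.png",o)
E
```

```text
stand corners [[0.5671, -0.2606, 0.07], [0.5473, -0.3478, 0.07], [0.4594, -0.3272, 0.07], [0.4777, -0.2396, 0.07]] [ 0.5129 -0.2938  0.07  ] [0.0894, 0.0903, 0.0895, 0.0917]
edge yaw 77.2
edge yaw 76.80000000000001
edge yaw 78.2
edge yaw 76.8
scene corners [[0.4666, -0.3287, 0.07], [0.552, -0.3481, 0.07], [0.572, -0.2596, 0.07]] centre [ 0.5193 -0.2942  0.07  ]
bench z 0.0017070384792894355 -0.0005529535007607889
top 1076 [-0.5825  0.004   0.8129] tilt 35.62426807461923 yaw -0.39170316166185404 [0.5418 0.2095 0.0985] 0.0014127192743078104
scene 167 [-0.5818  0.0053  0.8133] tilt 35.58047110811725 yaw -0.523696093366656 [0.5551 0.0916 0.1057] 0.0008453351879048466
-0.8265139143616776 [0.561  0.2031 0.0906] 0.1264102231356316 [[0.5649, 0.2658, 0.1202], [0.5625, 0.1398, 0.1185], [0.5323, 0.14, 0.0974], [0.5336, 0.2668, 0.0983]]
-0.9190245799286111 [0.5619 0.2045 0.0856] 0.12732431439964823 [[0.566, 0.2678, 0.1147], [0.5634, 0.1409, 0.1142], [0.533, 0.1411, 0.0929], [0.5346, 0.2688, 0.0927]]
-0.9293795818428778 [0.562  0.2046 0.0851] 0.12742790788739042 [[0.5661, 0.268, 0.1141], [0.5635, 0.141, 0.1137], [0.5331, 0.1412, 0.0924], [0.5347, 0.269, 0.0921]]
-0.9305386500437726 [0.562  0.2046 0.085 ] 0.1274395210958393 [[0.5661, 0.2681, 0.114], [0.5635, 0.141, 0.1137], [0.5331, 0.1412, 0.0924], [0.5347, 0.269, 0.092]]
-0.9306683882319069 [0.562  0.2046 0.085 ] 0.12744082139563506 [[0.5661, 0.2681, 0.114], [0.5635, 0.1411, 0.1137], [0.5331, 0.1412, 0.0924], [0.5347, 0.269, 0.092]]
scene mouth [0.5716 0.1945 0.0919] [[0.5442, 0.1375, 0.1001], [0.5562, 0.266, 0.1071], [0.5714, 0.2505, 0.1179], [0.5643, 0.1249, 0.1144]]
```

View pics/c4.png

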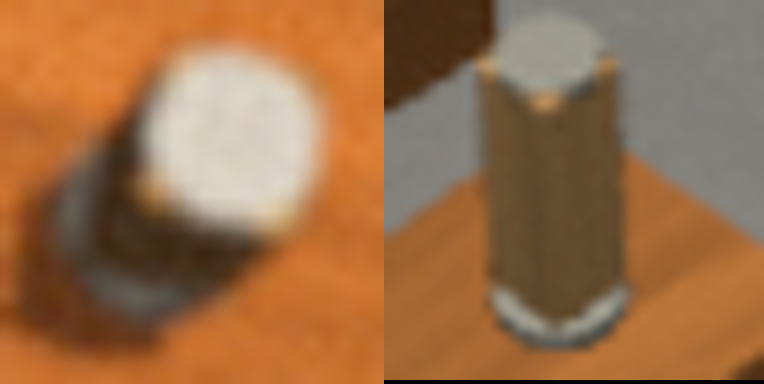

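```bash
python3 - <<'E'
from h import *
t=pickle.load(open("top0.pkl","rb"));s=pickle.load(open("scene0.pkl","rb"))
def un(p,sc,off): return (np.array(p,float)+.5)/sc-.5+off
c=ray_z(s,un([(487-384,65),(545-384,103),(608-384,63)],10,[258,262]),[0,0,1],.149)
print("handle scene",c.round(4).tolist(),((c[0]+c[2])/2).round(4),[np.degrees(np.arctan2(*(c[i+1]-c[i])[1::-1])).round(1) for i in (0,1)],[np.linalg.norm(c[i+1]-c[i]).round(4) for i in (0,1)])
c=ray_z(t,un([(150,190),(285,218)],16,[372,238]),[0,0,1],.149);e=c[1]-c[0];print("top",c.round(4).tolist(),np.degrees(np.arctan2(e[1],e[0])),np.linalg.norm(e))
c=ray_z(t,un([(234,136)],16,[372,238]),[0,0,1],.150);print("top centre",c)
c=ray_z(s,un([(550-384,50)],10,[258,262]),[0,0,1],.150);print("scene centre",c)
c=ray_z(t,un([(113,38),(342,86),(298,315),(65,270)],6.5,[350,225]),[0,0,1],.07);print("stand",c.mean(0))
c=ray_z(s,un([(450-390,168),(566-390,256),(690-390,160)],4.4,[235,255]),[0,0,1],.07);print("stand scene",(c[0]+c[2])/2,c)
Ws=cloud(s)
for p in((310,302),(248,312)): print(Ws[p[1]-1:p[1]+2,p[0]-1:p[0]+2].reshape(-1,3).mean(0))
for n,f in(("t",t),("s",s)):
    W=cloud(f);m=(W[...,2]>.14)&(W[...,2]<.16)&(abs(W[...,0]-.51)<.05)&(abs(W[...,1]+.29)<.05);print(n,m.sum(),W[m].mean(0),np.median(W[m],0))
    m=(abs(W[...,2]-.07)<.01)&(abs(W[...,0]-.51)<.07)&(abs(W[...,1]+.29)<.07);r=cv2.minAreaRect(W[m][:,:2].astype(np.float32));print(r,np.median(W[m][:,2]))
    # clamp bar
    m=(W[...,2]>.2)&(abs(W[...,0]-.71)<.012)&(abs(W[...,1]-.2)<.15);print(m.sum())
E
```

```text
handle scene [[0.5064, -0.3022, 0.149], [0.524, -0.3055, 0.149], [0.5291, -0.2879, 0.149]] [ 0.5177 -0.295   0.149 ] [np.float64(-10.8), np.float64(73.8)] [np.float64(0.0179), np.float64(0.0183)]
top [[0.5076, -0.2813, 0.149], [0.5033, -0.3006, 0.149]] -102.56855397914339 0.019801153385076965
top centre [[ 0.51515764 -0.29355933  0.15      ]]
scene centre [[ 0.51635518 -0.29189458  0.15      ]]
stand [ 0.51388916 -0.29282382  0.07      ]
stand scene [ 0.51784473 -0.2936175   0.07      ] [[ 0.46511857 -0.32819888  0.07      ]
 [ 0.5506239  -0.34757266  0.07      ]
 [ 0.57057089 -0.25903612  0.07      ]]
[ 0.61566847 -0.30292714  0.09995598]
[ 0.51487438 -0.39547764  0.09948546]
t 117 [ 0.51432911 -0.29147761  0.15191227] [ 0.51471011 -0.29074186  0.15225941]
((0.5154531598091125, -0.29224640130996704), (0.09060602635145187, 0.09130065888166428), 77.2304916381836) 0.07199982950249706
1664
s 121 [ 0.51741851 -0.29643674  0.1480241 ] [ 0.5180835  -0.29815014  0.1491427 ]
((0.5154674053192139, -0.29320842027664185), (0.09400977194309235, 0.09483201801776886), 76.93587493896484) 0.06916209206111446
251
```

```bash
cat >> h.py <<'E'
def down(psi):  # tool down, jaw axis at psi deg
    a=np.radians(psi);y=np.array([np.cos(a),np.sin(a),0]);z=np.array([0,0,-1.]);return R.from_matrix(np.c_[np.cross(y,z),y,z])
def tilted(yaw=-0.6,tilt=35): # tool z = -trough z, jaw along trough +y
    t=np.radians(tilt);n=np.array([-np.sin(t),0,np.cos(t)]);y=np.array([0,1.,0]);M=np.c_[np.cross(y,-n),y,-n]
    return R.from_euler("z",yaw,degrees=True)*R.from_matrix(M)
def delta(p0,r0,p1,r1):
    return r0.inv().apply(np.array(p1)-p0),(r0.inv()*r1).as_rotvec()
def st():
    from workcell import bot
    s=bot.sense();return s,np.array(s["tcp_pos"]),R.from_quat(s["tcp_rot"])
E
python3 - <<'E'
from h import *
s,p,r=st();p0=p
T=down(77)
print("turn",(r.inv()*T).as_rotvec())
for q in([.2,.5,.32],[.42,.12,.32],[.5155,-.293,.25]):
    print(T.inv().apply(np.array(q)-p).round(4));p=np.array(q)
E
```

```text
turn [-0.0018418  -0.00019019 -0.09788275]
[-0.0263 -0.0394 -0.1156]
[-0.2998 -0.3208  0.    ]
[-0.186  -0.3809  0.07  ]
```

Request:
{"api": "servo_tool", "payload": {"motion": [[0, 0, 0, 0.002, 0, -0.098, 0], [-0.006, -0.01, -0.029, 0, 0, 0, 0], [-0.006, -0.01, -0.029, 0, 0, 0, 0], [-0.007, -0.01, -0.029, 0, 0, 0, 0], [-0.007, -0.01, -0.029, 0, 0, 0, 0], [-0.025, -0.0267, 0, 0, 0, 0, 0], [-0.025, -0.0267, 0, 0, 0, 0, 0], [-0.025, -0.0267, 0, 0, 0, 0, 0], [-0.025, -0.0267, 0, 0, 0, 0, 0], [-0.025, -0.0267, 0, 0, 0, 0, 0], [-0.025, -0.0267, 0, 0, 0, 0, 0], [-0.025, -0.0267, 0, 0, 0, 0, 0]]}}

```text
t: 1.1
tcp_pos: [0.3285, 0.2771, 0.3213]
tcp_rot: [0.113, 0.994, -0.001, -0.0]
contact_force: [1.3, 0.5, 0.0]
grip_width: 1.001
```

Request:
{"api": "servo_tool", "payload": {"motion": [[-0.025, -0.0267, 0, 0, 0, 0, 0], [-0.025, -0.0267, 0, 0, 0, 0, 0], [-0.025, -0.0267, 0, 0, 0, 0, 0], [-0.025, -0.0267, 0, 0, 0, 0, 0], [-0.025, -0.0267, 0, 0, 0, 0, 0], [-0.0155, -0.0318, 0, 0, 0, 0, 0], [-0.0155, -0.0318, 0, 0, 0, 0, 0], [-0.0155, -0.0318, 0, 0, 0, 0, 0], [-0.0155, -0.0318, 0, 0, 0, 0, 0], [-0.0155, -0.0318, 0, 0, 0, 0, 0], [-0.0155, -0.0318, 0, 0, 0, 0, 0], [-0.0155, -0.0318, 0, 0, 0, 0, 0]]}}

```text
t: 2.1
tcp_pos: [0.4755, -0.1223, 0.322]
tcp_rot: [0.113, 0.994, -0.001, -0.001]
contact_force: [0.7, 0.7, -0.1]
grip_width: 1.001
```

Request:
{"api": "servo_tool", "payload": {"motion": [[-0.0155, -0.0318, 0.01, 0, 0, 0, 0], [-0.0155, -0.0318, 0.01, 0, 0, 0, 0], [-0.0155, -0.0318, 0.01, 0, 0, 0, 0], [-0.0155, -0.0318, 0.01, 0, 0, 0, 0], [-0.0155, -0.0318, 0.02, 0, 0, 0, 0], [0, 0, 0.02, 0, 0, 0, 0], [0, 0, 0, 0, 0, 0, 0]]}}

```text
t: 2.68
tcp_pos: [0.513, -0.2935, 0.2373]
tcp_rot: [0.115, 0.993, 0.001, -0.004]
contact_force: [-0.6, 0.1, 0.1]
grip_width: 1.0
```

```bash
python3 - <<'E'
from h import *
from workcell import bot
f=bot.grab_frame("scene");t=bot.grab_frame("top")
s,p,r=st();print(p,s["joint_pos"].round(2));print(delta(p,r,[.5155,-.293,.094],down(77)))
a=cv2.resize(f["img"][190:340,190:340],None,fx=2.6,fy=2.6);b=cv2.resize(t["img"][190:340,310:460],None,fx=2.6,fy=2.6)
cv2.imwrite("pics/d1.png",np.hstack([a,b]))
print(proj(t,p),proj(f,p))
E
```

```text
[ 0.51452605 -0.2923593   0.24142905] [-0.59  0.31  1.41 -0.    1.43 -1.93]
(array([-0.00164884, -0.00038705,  0.14742393]), array([-0.00011912, -0.00376837, -0.00042025]))
[[392.07780497 239.38407269]] [[271.64875349 235.46013367]]
```

View pics/d1.png

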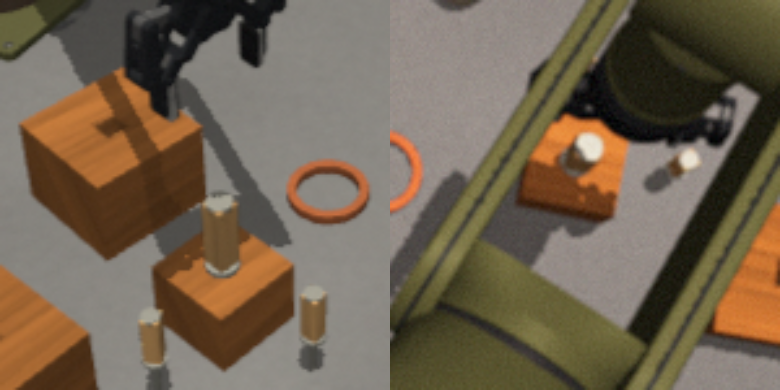

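The scene view shows the open fingers centred above the awl, with tips at about (254,233) and (288,214), and no obstacle below them. I'll descend and grip.

Request:
{"api": "servo_tool", "payload": {"motion": [[-0.0015, 0, 0.0245, 0, -0.004, 0, 0], [0, 0, 0.0245, 0, 0, 0, 0], [0, 0, 0.0245, 0, 0, 0, 0], [0, 0, 0.0245, 0, 0, 0, 0], [0, 0, 0.0245, 0, 0, 0, 0], [0, 0, 0.025, 0, 0, 0, 0], [0, 0, 0, 0, 0, 0, 0], [0, 0, 0, 0, 0, 0, 0]]}}

```text
t: 3.45
tcp_pos: [0.5174, -0.2926, 0.0958]
tcp_rot: [0.112, 0.994, -0.001, 0.001]
contact_force: [0.0, -0.5, 1.2]
grip_width: 0.998
```

Request:
{"api": "servo_tool", "payload": {"motion": [[0, 0, 0, 0, 0, 0, 1], [0, 0, 0, 0, 0, 0, 1], [0, 0, 0, 0, 0, 0, 1], [0, 0, 0, 0, 0, 0, 1], [0, 0, 0, 0, 0, 0, 1], [0, 0, 0, 0, 0, 0, 1], [0, 0, 0, 0, 0, 0, 1]]}}

```text
t: 4.03
tcp_pos: [0.5181, -0.2941, 0.0963]
tcp_rot: [0.113, 0.994, -0.001, 0.003]
contact_force: [-0.8, 0.6, 7.1]
grip_width: 0.269
```

```bash
python3 - <<'E'
from h import *
from workcell import bot
s,p,r=st();print(s["t"],p,r.as_quat(),s["contact_force"],s["torque"],s["grip_width"])
t=bot.grab_frame("scene")
s,p,r=st();print(s["t"],p,r.as_quat(),s["contact_force"])
t=bot.grab_frame("scene")
s,p,r=st();print(s["t"],p,r.as_quat(),s["contact_force"],s["joint_pos"])
print(delta(p,r,p,down(77)))
E
```

```text
4.0333 [ 0.51806362 -0.29411406  0.09627419] [ 0.11326176  0.99356053 -0.00145882  0.0026695 ] [-0.79177157  0.64601108  7.12824919] [ 0.14397761  0.08273436 -0.01310783] 0.269186621405639
4.0833 [ 0.51803582 -0.2940932   0.09626424] [ 0.11324559  0.99356246 -0.00144536  0.00264174] [-0.14667112  1.60774451  6.43532028]
4.1333 [ 0.5180437  -0.29408891  0.09625407] [ 0.11322273  0.99356511 -0.00145667  0.00261873] [0.21505492 0.94950858 5.5421461 ] [-5.87088526e-01  4.30710083e-01  1.61032298e+00 -2.29276019e-04
  1.09456985e+00 -1.93084725e+00]
(array([0., 0., 0.]), array([-2.30171033e-03,  5.53360312e-03, -4.03010873e-05]))
```

Request:
{"api": "servo_tool", "payload": {"motion": [[0, 0, -0.01, 0, 0, 0, 1], [0, 0, -0.02, 0, 0, 0, 1], [0, 0, -0.03, 0, 0, 0, 1], [0, 0, -0.03, 0, 0, 0, 1], [0, 0, -0.03, 0, 0, 0, 1], [0, 0, -0.02, 0, 0, 0, 1], [0, 0, 0, 0, 0, 0, 1], [0, 0, 0, 0, 0, 0, 1]]}}

```text
t: 4.8
tcp_pos: [0.5174, -0.2939, 0.2364]
tcp_rot: [0.113, 0.994, -0.002, 0.003]
contact_force: [0.9, 0.4, -2.0]
grip_width: 0.266
```

```bash
python3 - <<'E'
from h import *
from workcell import bot
f=bot.grab_frame("scene")
s,p,r=st();print(s["t"],p,r.as_quat(),s["contact_force"],s["torque"],s["grip_width"])
crop(f["img"],220,150,110,160,3.7,"pics/d2.png")
E
```

```text
4.85 [ 0.51635681 -0.29317274  0.23466147] [ 0.11318526  0.99357237 -0.00105082  0.00139293] [-0.5308839   0.19002542 -1.45752861] [-0.01347427  0.01206807  0.06739816] 0.26846075329445046
```

View pics/d2.png

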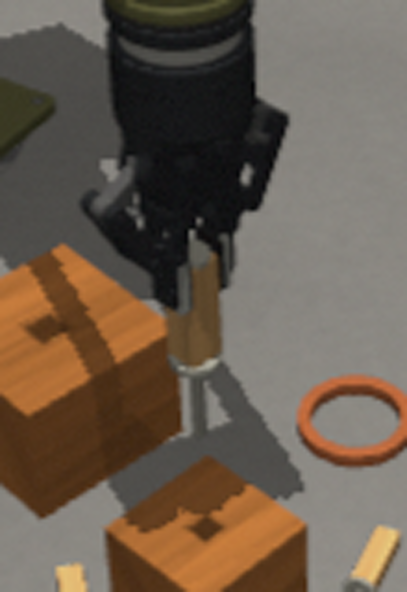

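```bash
python3 - <<'E'
from h import *
from workcell import bot
f=bot.grab_frame("scene")
cv2.imwrite("pics/d3.png",f["img"])
E
```

```text
(no output)
```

View pics/d3.png

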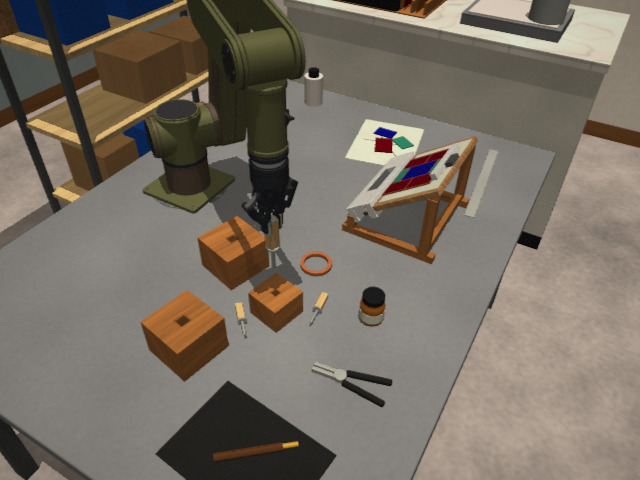

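The awl is held vertically below the gripper. The two small decoy awls, which were balanced on their points, have toppled by themselves and now lie near (240,320) and (318,308). They are clear of the job.

```bash
cat >> h.py <<'E'
O0=np.array([.563,.2055,.085]); LT=.0863
def tr(p,O=O0): # world->trough coords
    return tilted().inv().apply(np.array(p)-O)*[1,1,-1]*[-1,1,1] if False else (np.array(p)-O)@TM
T_=tilted().as_matrix(); TM=np.c_[-T_[:,0]*0+np.cross(T_[:,1],-T_[:,2]),T_[:,1],-T_[:,2]]
def tip(): 
    s,p,r=st();return s,p+r.apply([0,0,LT]),r
E
python3 - <<'E'
from h import *
print(TM.round(3))
s,p,r=st();print(p)
tgt=O0+TM@[0,-.048,.05]; tcp=tgt+TM[:,2]*LT; print("tcp target",tcp)
wp=np.array([.48,.0,.32])
print("leg1",r.inv().apply(wp-p)); T=tilted();print("turn",(r.inv()*T).as_rotvec()); print("leg2 in tilted",T.inv().apply(tcp-wp))
E
```

```text
[[ 0.819  0.01  -0.574]
 [-0.009  1.     0.006]
 [ 0.574  0.     0.819]]
[ 0.51578644 -0.29278809  0.23359659]
tcp target [0.48432317 0.1583213  0.19665042]
leg1 [ 0.10064302  0.27715465 -0.08676038]
turn [-0.06710134 -0.60763255 -0.20927718]
leg2 in tilted [0.06856735 0.15835789 0.10257066]
```

Request:
{"api": "servo_tool", "payload": {"motion": [[0.01, 0.0277, -0.0087, 0, 0, 0, 1], [0.01, 0.0277, -0.0087, 0, 0, 0, 1], [0.01, 0.0277, -0.0087, 0, 0, 0, 1], [0.01, 0.0277, -0.0087, 0, 0, 0, 1], [0.01, 0.0277, -0.0087, 0, 0, 0, 1], [0.01, 0.0277, -0.0087, 0, 0, 0, 1], [0.01, 0.0277, -0.0087, 0, 0, 0, 1], [0.01, 0.0277, -0.0087, 0, 0, 0, 1], [0.01, 0.0277, -0.0087, 0, 0, 0, 1], [0.01, 0.0277, -0.0087, 0, 0, 0, 1], [0, 0, 0, 0, 0, 0, 1]]}}

```text
t: 5.82
tcp_pos: [0.4802, 0.004, 0.3209]
tcp_rot: [0.111, 0.994, 0.001, 0.001]
contact_force: [-0.5, -0.3, -1.7]
grip_width: 0.272
```

Request:
{"api": "servo_tool", "payload": {"motion": [[0, 0, 0, -0.0112, -0.1013, -0.0349, 1], [0, 0, 0, -0.0112, -0.1013, -0.0349, 1], [0, 0, 0, -0.0112, -0.1013, -0.0349, 1], [0, 0, 0, -0.0112, -0.1013, -0.0349, 1], [0, 0, 0, -0.0112, -0.1013, -0.0349, 1], [0, 0, 0, -0.0112, -0.1013, -0.0349, 1], [0, 0, 0, 0, 0, 0, 1], [0, 0, 0, 0, 0, 0, 1], [0, 0, 0, 0, 0, 0, 1]]}}

```text
t: 6.57
tcp_pos: [0.4828, -0.0015, 0.3219]
tcp_rot: [0.005, 0.953, -0.003, 0.302]
contact_force: [0.9, 0.6, -0.5]
grip_width: 0.269
```

```bash
python3 - <<'E'
from h import *
s,p,r=st();T=tilted();tcp=O0+TM@[0,-.048,.05+LT]
print(s["t"],p,s["contact_force"],s["joint_pos"].round(2),s["grip_width"]);print(*delta(p,r,tcp,T),T.inv().apply(tcp-p))
E
```

```text
6.5667 [ 0.48282883 -0.00148571  0.32194266] [ 0.89937024  0.62084114 -0.52138819] [-0.16 -0.22  1.96  0.12  0.8  -1.77] 0.26935977559560353
[0.07227499 0.16000929 0.10203926] [-0.00208496  0.00218926 -0.0002476 ] [0.07201147 0.1598139  0.10253061]
```

Request:
{"api": "servo_tool", "payload": {"motion": [[0.012, 0.0265, 0.017, 0, 0, 0, 1], [0.012, 0.0265, 0.017, 0, 0, 0, 1], [0.012, 0.0265, 0.017, 0, 0, 0, 1], [0.012, 0.0265, 0.017, 0, 0, 0, 1], [0.012, 0.0265, 0.017, 0, 0, 0, 1], [0.012, 0.0265, 0.017, 0, 0, 0, 1], [0, 0, 0, 0, 0, 0, 1], [0, 0, 0, 0, 0, 0, 1], [0, 0, 0, 0, 0, 0, 1]]}}

```text
t: 7.32
tcp_pos: [0.4858, 0.1546, 0.2003]
tcp_rot: [0.005, 0.953, -0.003, 0.302]
contact_force: [1.3, -0.5, -1.8]
grip_width: 0.273
```

```bash
cat >> h.py <<'E'
def rep():
    s,q,r=tip(); F=np.array(s["contact_force"])@TM
    print("t %.2f tip(trough mm) %s F(trough) %s rotdev(deg) %s grip %.3f"%(s["t"],(tr(q)*1e3).round(1),F.round(1),np.degrees((tilted().inv()*r).as_rotvec()).round(2),s["grip_width"]))
E
python3 - <<'E'
from h import *
from workcell import bot
f=bot.grab_frame("scene");t=bot.grab_frame("top");rep();rep()
a=cv2.resize(f["img"][120:250,320:450],None,fx=3,fy=3,interpolation=cv2.INTER_CUBIC);b=cv2.resize(t["img"][170:300,120:250],None,fx=3,fy=3,interpolation=cv2.INTER_CUBIC)
s,q,r=tip();print((proj(f,q)-[320,120])*3,(proj(t,q)-[120,170])*3)
cv2.imwrite("pics/e1.png",np.hstack([a,b]))
E
```

```text
t 7.42 tip(trough mm) [  3.5 -53.3  52.9] F(trough) [-0.8 -1.5 -1.5] rotdev(deg) [ 0.14 -0.26  0.06] grip 0.269
t 7.42 tip(trough mm) [  3.5 -53.3  52.9] F(trough) [-0.8 -1.5 -1.5] rotdev(deg) [ 0.14 -0.26  0.06] grip 0.269
[[144.54484804 172.42856257]] [[223.83848397 213.75166648]]
```

View pics/e1.png

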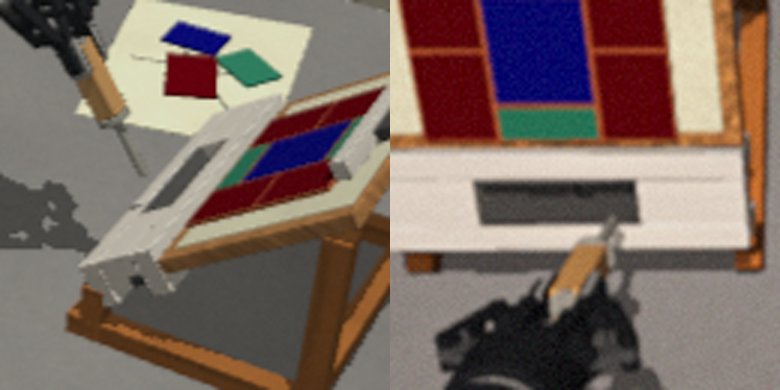

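The scene view shows the tip at (143,175), hovering over the robot-side end of the trough. The top view has it at (227,216) in the crop, about 1 px off the prediction. Next I'll centre it slightly and lower it.

Request:
{"api": "servo_tool", "payload": {"motion": [[0.002, 0.008, 0, 0, 0, 0, 1], [0, 0, 0.012, 0, 0, 0, 1], [0, 0, 0.012, 0, 0, 0, 1], [0, 0, 0.012, 0, 0, 0, 1], [0, 0, 0.006, 0, 0, 0, 1], [0, 0, 0, 0, 0, 0, 1], [0, 0, 0, 0, 0, 0, 1], [0, 0, 0, 0, 0, 0, 1]]}}

```text
t: 8.08
tcp_pos: [0.5062, 0.1605, 0.1647]
tcp_rot: [0.006, 0.953, -0.003, 0.302]
contact_force: [-0.4, -0.9, -2.2]
grip_width: 0.265
```

```bash
python3 - <<'E'
from h import *
rep()
E
```

```text
t 8.08 tip(trough mm) [ -0.1 -45.8  11.3] F(trough) [-1.6 -1.  -1.6] rotdev(deg) [ 0.14 -0.21  0.04] grip 0.265
```

Request:
{"api": "servo_tool", "payload": {"motion": [[0, 0, 0.003, 0, 0, 0, 1], [0, 0, 0.003, 0, 0, 0, 1], [0, 0, 0.002, 0, 0, 0, 1], [0, 0, 0.002, 0, 0, 0, 1], [0, 0, 0, 0, 0, 0, 1], [0, 0, 0, 0, 0, 0, 1]]}}

```text
t: 8.58
tcp_pos: [0.5119, 0.1612, 0.1557]
tcp_rot: [0.005, 0.953, -0.003, 0.302]
contact_force: [1.4, -0.6, -1.0]
grip_width: 0.267
```

```bash
python3 - <<'E'
from h import *
rep()
E
```

```text
t 8.58 tip(trough mm) [ -0.7 -45.    0.7] F(trough) [ 0.6 -0.6 -1.7] rotdev(deg) [ 0.1  -0.16 -0.05] grip 0.267
```

Request:
{"api": "servo_tool", "payload": {"motion": [[0, 0, 0.001, 0, 0, 0, 1], [0, 0, 0.001, 0, 0, 0, 1], [0, 0, 0.001, 0, 0, 0, 1], [0, 0, 0, 0, 0, 0, 1], [0, 0, 0, 0, 0, 0, 1]]}}

```text
t: 9.0
tcp_pos: [0.5131, 0.1612, 0.1549]
tcp_rot: [0.005, 0.953, -0.002, 0.303]
contact_force: [-11.8, -0.0, 16.7]
grip_width: 0.272
```

```bash
python3 - <<'E'
from h import *
rep()
E
```

```text
t 9.00 tip(trough mm) [  0.  -44.9  -0.7] F(trough) [-0.1 -0.2 20.4] rotdev(deg) [ 0.05 -0.3  -0.03] grip 0.272
```

Request:
{"api": "servo_tool", "payload": {"motion": [[0, 0, -0.001, 0, 0, 0, 1], [0, 0.002, 0, 0, 0, 0, 1], [0, 0.002, 0, 0, 0, 0, 1], [0, 0.002, 0, 0, 0, 0, 1], [0, 0, 0, 0, 0, 0, 1]]}}

```text
t: 9.42
tcp_pos: [0.5126, 0.1648, 0.1548]
tcp_rot: [0.005, 0.953, -0.005, 0.302]
contact_force: [-5.7, -7.2, 12.2]
grip_width: 0.268
```

```bash
python3 - <<'E'
from h import *
rep()
E
```

```text
t 9.42 tip(trough mm) [ -0.7 -41.8  -0.5] F(trough) [ 2.4 -7.3 13.2] rotdev(deg) [ 0.38 -0.15 -0.09] grip 0.268
```

Request:
{"api": "servo_tool", "payload": {"motion": [[0, 0.002, 0, 0, 0, 0, 1], [0, 0.002, 0, 0, 0, 0, 1], [0, 0.001, 0, 0, 0, 0, 1], [0, 0, 0, 0, 0, 0, 1]]}}

```text
t: 9.75
tcp_pos: [0.5125, 0.1694, 0.1547]
tcp_rot: [0.005, 0.953, -0.005, 0.302]
contact_force: [-6.8, -7.2, 12.0]
grip_width: 0.272
```

```bash
python3 - <<'E'
from h import *
rep()
E
```

```text
t 9.75 tip(trough mm) [ -0.9 -37.3  -0.4] F(trough) [ 1.4 -7.3 13.7] rotdev(deg) [ 0.42 -0.14 -0.08] grip 0.272
```

Request:
{"api": "servo_tool", "payload": {"motion": [[0, 0.002, -0.0004, 0, 0, 0, 1], [0, 0.002, 0, 0, 0, 0, 1], [0, 0.001, 0, 0, 0, 0, 1], [0, 0, 0, 0, 0, 0, 1]]}}

```text
t: 10.08
tcp_pos: [0.5125, 0.1752, 0.1548]
tcp_rot: [0.005, 0.953, -0.004, 0.302]
contact_force: [-4.1, -4.2, 7.7]
grip_width: 0.268
```

Request:
{"api": "servo_tool", "payload": {"motion": [[0, 0.002, 0, 0, 0, 0, 1], [0, 0.002, 0, 0, 0, 0, 1], [0, 0.001, 0, 0, 0, 0, 1], [0, 0, 0, 0, 0, 0, 1]]}}

```text
t: 10.42
tcp_pos: [0.5126, 0.1801, 0.1548]
tcp_rot: [0.005, 0.953, -0.005, 0.302]
contact_force: [-4.3, -5.5, 9.3]
grip_width: 0.267
```

```bash
python3 - <<'E'
from h import *
rep()
E
```

```text
t 10.42 tip(trough mm) [ -0.8 -26.4  -0.3] F(trough) [ 1.9 -5.6 10.1] rotdev(deg) [ 0.34 -0.15 -0.07] grip 0.267
```

Request:
{"api": "servo_tool", "payload": {"motion": [[0, 0.002, 0, 0, 0, 0, 1], [0, 0.002, 0, 0, 0, 0, 1], [0, 0.001, 0, 0, 0, 0, 1], [0, 0, 0, 0, 0, 0, 1]]}}

```text
t: 10.75
tcp_pos: [0.5133, 0.1871, 0.1547]
tcp_rot: [0.005, 0.953, -0.003, 0.302]
contact_force: [1.0, -0.6, 1.2]
grip_width: 0.266
```

Contact force has vanished, so this is probably the hole. I'll lower gently to check.

Request:
{"api": "servo_tool", "payload": {"motion": [[0, 0, 0.001, 0, 0, 0, 1], [0, 0, 0.001, 0, 0, 0, 1], [0, 0, 0.001, 0, 0, 0, 1], [0, 0, 0, 0, 0, 0, 1], [0, 0, 0, 0, 0, 0, 1]]}}

```text
t: 11.17
tcp_pos: [0.5154, 0.1876, 0.1521]
tcp_rot: [0.005, 0.953, -0.002, 0.302]
contact_force: [4.0, 0.4, -1.6]
grip_width: 0.268
```

```bash
python3 - <<'E'
from h import *
rep()
E
```

```text
t 11.17 tip(trough mm) [ -0.1 -18.5  -4.1] F(trough) [ 2.4  0.5 -3.7] rotdev(deg) [ 0.06 -0.2  -0.04] grip 0.268
```

Request:
{"api": "servo_tool", "payload": {"motion": [[0, 0, 0.001, 0, 0, 0, 1], [0, 0.001, 0.001, 0, 0, 0, 1], [0, 0.001, 0, 0, 0, 0, 1], [0, 0, 0, 0, 0, 0, 1], [0, 0, 0, 0, 0, 0, 1]]}}

```text
t: 11.58
tcp_pos: [0.5158, 0.1889, 0.1502]
tcp_rot: [0.005, 0.953, -0.003, 0.302]
contact_force: [2.9, -0.2, 0.1]
grip_width: 0.27
```

```bash
python3 - <<'E'
from h import *
rep()
E
```

```text
t 11.58 tip(trough mm) [ -0.9 -17.3  -5.9] F(trough) [ 2.5 -0.2 -1.6] rotdev(deg) [ 0.12 -0.15 -0.04] grip 0.270
```

Request:
{"api": "servo_tool", "payload": {"motion": [[-0.001, 0.001, 0, 0, 0, 0, 1], [0, 0.001, 0, 0, 0, 0, 1], [0, 0.001, 0, 0, 0, 0, 1], [0, 0, 0, 0, 0, 0, 1], [0, 0, 0, 0, 0, 0, 1]]}}

```text
t: 12.0
tcp_pos: [0.5162, 0.1917, 0.1505]
tcp_rot: [0.005, 0.953, -0.003, 0.302]
contact_force: [2.1, -1.4, 0.4]
grip_width: 0.27
```

```bash
python3 - <<'E'
from h import *
rep()
E
```

```text
t 12.00 tip(trough mm) [ -0.5 -14.5  -5.9] F(trough) [ 2.  -1.4 -0.9] rotdev(deg) [ 0.14 -0.11 -0.05] grip 0.270
```

Request:
{"api": "servo_tool", "payload": {"motion": [[-0.001, -0.0025, 0, 0, 0, 0, 1], [0, 0, 0.002, 0, 0, 0, 1], [0, 0, 0.002, 0, 0, 0, 1], [0, 0, 0.002, 0, 0, 0, 1], [0, 0, 0, 0, 0, 0, 1], [0, 0, 0, 0, 0, 0, 1]]}}

```text
t: 12.5
tcp_pos: [0.5204, 0.1892, 0.146]
tcp_rot: [0.005, 0.953, -0.003, 0.301]
contact_force: [-0.8, 0.5, 0.4]
grip_width: 0.268
```

```bash
python3 - <<'E'
from h import *
rep()
E
```

```text
t 12.50 tip(trough mm) [  0.4 -17.  -12. ] F(trough) [-0.4  0.5  0.8] rotdev(deg) [ 0.14 -0.1  -0.04] grip 0.268
```

Request:
{"api": "servo_tool", "payload": {"motion": [[0, 0, 0.002, 0, 0, 0, 1], [0, 0, 0.002, 0, 0, 0, 1], [0, 0, 0.002, 0, 0, 0, 1], [0, 0, 0.001, 0, 0, 0, 1], [0, 0, 0, 0, 0, 0, 1], [0, 0, 0, 0, 0, 0, 1]]}}

```text
t: 13.0
tcp_pos: [0.5247, 0.1891, 0.1403]
tcp_rot: [0.005, 0.953, -0.003, 0.302]
contact_force: [-0.8, -0.0, -0.0]
grip_width: 0.266
```

```bash
python3 - <<'E'
from h import *
rep()
E
```

```text
t 13.00 tip(trough mm) [  0.6 -17.  -19.1] F(trough) [-0.7 -0.   0.5] rotdev(deg) [ 0.14 -0.1  -0.04] grip 0.266
```

Request:
{"api": "servo_tool", "payload": {"motion": [[0, 0, 0.001, 0, 0, 0, 1], [0, 0, 0.001, 0, 0, 0, 1], [0, 0, 0.001, 0, 0, 0, 1], [0, 0, 0, 0, 0, 0, 1], [0, 0, 0, 0, 0, 0, 1]]}}

```text
t: 13.42
tcp_pos: [0.5257, 0.1891, 0.1392]
tcp_rot: [0.005, 0.953, -0.002, 0.302]
contact_force: [-13.1, 0.0, 16.5]
grip_width: 0.267
```

```bash
python3 - <<'E'
from h import *
rep()
E
```

```text
t 13.42 tip(trough mm) [  1.  -16.9 -20.6] F(trough) [-1.3 -0.1 21. ] rotdev(deg) [ 0.1  -0.2  -0.03] grip 0.267
```

```bash
python3 - <<'E'
from h import *
from workcell import bot
f=bot.grab_frame("scene");s0=pickle.load(open("scene0.pkl","rb"))
a=[cv2.resize(g["img"][130:250,330:490],None,fx=2.4,fy=2.4,interpolation=cv2.INTER_CUBIC) for g in(s0,f)]
cv2.imwrite("pics/e2.png",np.hstack(a));rep()
E
```

```text
t 13.47 tip(trough mm) [  1.  -16.9 -20.6] F(trough) [-2.8 -0.6 20.6] rotdev(deg) [ 0.1  -0.2  -0.03] grip 0.269
```

View pics/e2.png

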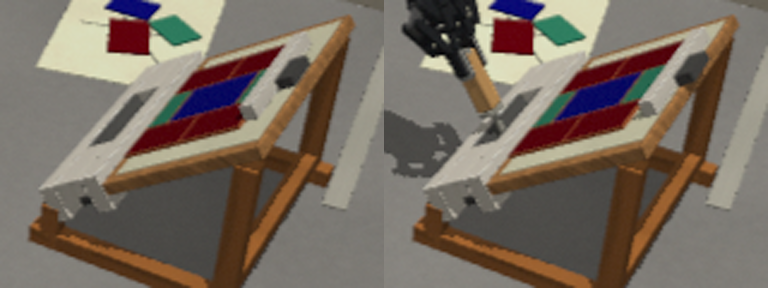

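The clamp bar has moved up the slope: its near corner went from (245,110) to about (256,103) in the crop. Next I'll retract squarely out of the hole.

Request:
{"api": "servo_tool", "payload": {"motion": [[0, 0, -0.005, 0, 0, 0, 1], [0, 0, -0.01, 0, 0, 0, 1], [0, 0, -0.015, 0, 0, 0, 1], [0, 0, -0.02, 0, 0, 0, 1], [0, 0, -0.025, 0, 0, 0, 1], [0, 0, -0.025, 0, 0, 0, 1], [0, 0, -0.02, 0, 0, 0, 1], [0, 0, 0, 0, 0, 0, 1], [0, 0, 0, 0, 0, 0, 1]]}}

```text
t: 14.22
tcp_pos: [0.4577, 0.1907, 0.2374]
tcp_rot: [0.005, 0.953, -0.002, 0.303]
contact_force: [0.0, 0.8, -1.7]
grip_width: 0.269
```

```bash
python3 - <<'E'
from h import *
from workcell import bot
f=bot.grab_frame("scene");rep()
for n in("scene",):
    a=cv2.resize(f["img"][60:250,310:490],None,fx=3,fy=3,interpolation=cv2.INTER_CUBIC);cv2.imwrite("pics/e3.png",a)
s,p,r=st();wp=np.array([.48,.0,.32]);print(p);T=down(77)
print("leg1",r.inv().apply(wp-p),"turn",(r.inv()*T).as_rotvec(),"leg2",T.inv().apply(np.array([.5158,-.2928,.23])-wp))
# clamp bar depth motion
E
```

```text
t 14.27 tip(trough mm) [  0.7 -16.4  98. ] F(trough) [-0.8  0.2 -2. ] rotdev(deg) [ 0.1  -0.15 -0.05] grip 0.271
[0.45747451 0.19031205 0.23623199]
leg1 [-0.06811725 -0.19021534 -0.05404922] turn [0.06449268 0.6113405  0.2098715 ] leg2 [-0.10074812 -0.27724231  0.09      ]
```

View pics/e3.png

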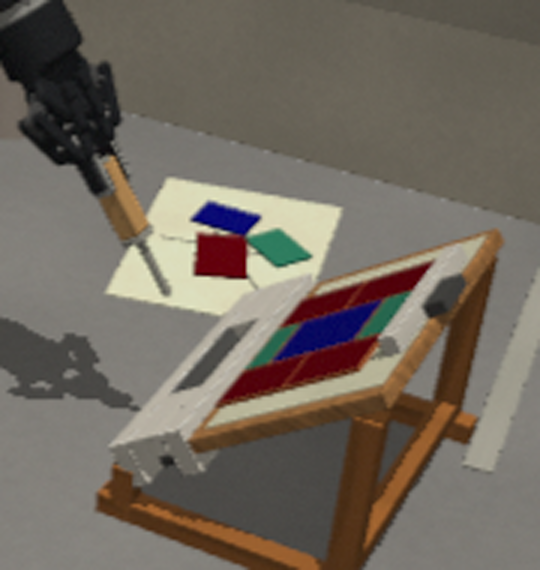

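The bar is clear of the panel's upper edge (near (385,345)), and the awl is still straight in the jaws. I'll head back to the stand.

Request:
{"api": "servo_tool", "payload": {"motion": [[-0.0114, -0.0317, -0.009, 0, 0, 0, 1], [-0.0114, -0.0317, -0.009, 0, 0, 0, 1], [-0.0114, -0.0317, -0.009, 0, 0, 0, 1], [-0.0114, -0.0317, -0.009, 0, 0, 0, 1], [-0.0114, -0.0317, -0.009, 0, 0, 0, 1], [-0.0114, -0.0317, -0.009, 0, 0, 0, 1], [0, 0, 0, 0, 0, 0, 1]]}}

```text
t: 14.85
tcp_pos: [0.4827, -0.0028, 0.32]
tcp_rot: [0.01, 0.953, -0.007, 0.304]
contact_force: [0.2, -0.6, -1.4]
grip_width: 0.27
```

Request:
{"api": "servo_tool", "payload": {"motion": [[0, 0, 0, 0.0107, 0.1019, 0.035, 1], [0, 0, 0, 0.0107, 0.1019, 0.035, 1], [0, 0, 0, 0.0107, 0.1019, 0.035, 1], [0, 0, 0, 0.0107, 0.1019, 0.035, 1], [0, 0, 0, 0.0107, 0.1019, 0.035, 1], [0, 0, 0, 0.0107, 0.1019, 0.035, 1], [0, 0, 0, 0, 0, 0, 1]]}}

```text
t: 15.43
tcp_pos: [0.4843, 0.005, 0.3139]
tcp_rot: [0.115, 0.993, -0.001, -0.004]
contact_force: [1.7, -0.2, -2.0]
grip_width: 0.27
```

Request:
{"api": "servo_tool", "payload": {"motion": [[-0.01, -0.0277, 0.009, 0, 0, 0, 1], [-0.01, -0.0277, 0.009, 0, 0, 0, 1], [-0.01, -0.0277, 0.009, 0, 0, 0, 1], [-0.01, -0.0277, 0.009, 0, 0, 0, 1], [-0.01, -0.0277, 0.009, 0, 0, 0, 1], [-0.01, -0.0277, 0.009, 0, 0, 0, 1], [-0.01, -0.0277, 0.009, 0, 0, 0, 1], [-0.01, -0.0277, 0.009, 0, 0, 0, 1], [-0.01, -0.0277, 0.009, 0, 0, 0, 1], [-0.01, -0.0277, 0.009, 0, 0, 0, 1], [0, 0, 0, 0, 0, 0, 1], [0, 0, 0, 0, 0, 0, 1]]}}

```text
t: 16.43
tcp_pos: [0.5129, -0.2875, 0.2247]
tcp_rot: [0.115, 0.993, 0.0, -0.002]
contact_force: [-0.8, 1.2, -1.4]
grip_width: 0.268
```

```bash
python3 - <<'E'
from h import *
from workcell import bot
f=bot.grab_frame("scene");t=bot.grab_frame("top")
s,p,r=st();print(s["t"],p,s["contact_force"]);d,w=delta(p,r,[.5158,-.2928,.20],down(77));print(d,w)
q=p+r.apply([0,0,LT]);print("tip",q,(proj(f,q)-[215,190])*4)
crop(f["img"],215,190,120,140,4,"pics/f1.png");crop(t["img"],330,200,110,100,5,"pics/f2.png")
E
```

```text
16.5333 [ 0.51331061 -0.28565027  0.22620514] [ 0.29950418  0.68684168 -0.98685857]
[-0.00411525 -0.0064047   0.02619293] [ 0.00013102 -0.00279089 -0.00128099]
tip [ 0.51307851 -0.28558493  0.13990548] [[238.60143211 310.15778033]]
```

View pics/f1.png

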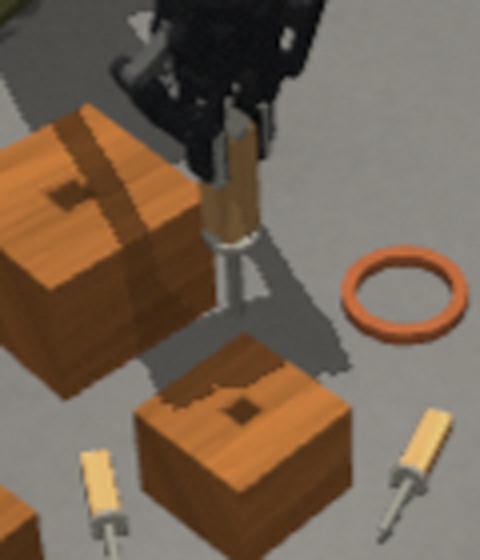

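View pics/f2.png

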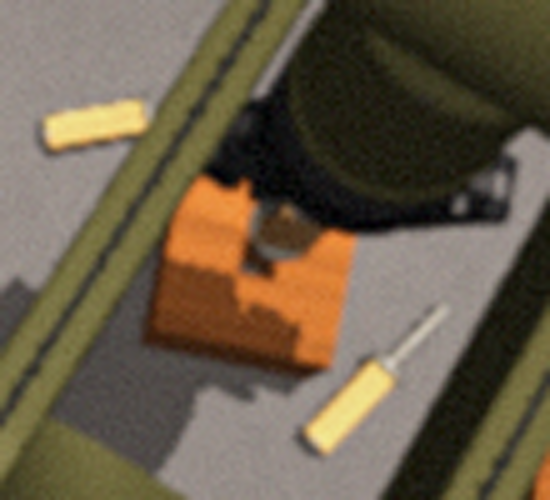

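The tip is at (236,312) in the crop and the stand hole's centre at (242,410). I'll work out the hole position relative to the tip.

```bash
python3 - <<'E'
from h import *
f=pickle.load(open("scene0.pkl","rb"))
for b in([0,0],[-2.5,2]):
    px=(np.array([242.,410])-b+.5)/4-.5+[215,190];print(ray_z(f,px,[0,0,1],.07))
E
```

```text
[[ 0.51731908 -0.29480877  0.07      ]]
[[ 0.51770118 -0.29275751  0.07      ]]
```

Request:
{"api": "servo_tool", "payload": {"motion": [[-0.0043, -0.0065, 0.005, 0, -0.003, -0.001, 1], [0, 0, 0.012, 0, 0, 0, 1], [0, 0, 0.012, 0, 0, 0, 1], [0, 0, 0.011, 0, 0, 0, 1], [0, 0, 0, 0, 0, 0, 1], [0, 0, 0, 0, 0, 0, 1], [0, 0, 0, 0, 0, 0, 1]]}}

```text
t: 17.12
tcp_pos: [0.5174, -0.2937, 0.1877]
tcp_rot: [0.113, 0.994, -0.001, 0.001]
contact_force: [-0.0, -0.1, -1.8]
grip_width: 0.27
```

```bash
python3 - <<'E'
from h import *
from workcell import bot
f=bot.grab_frame("scene")
s,p,r=st();print(s["t"],p,s["contact_force"]);d,w=delta(p,r,[.516,-.293,.0963],down(77));print(d,w)
q=p+r.apply([0,0,LT]);print("tip",q,(proj(f,q)-[240,250])*8)
crop(f["img"],240,250,70,70,8,"pics/f3.png")
E
```

```text
17.1667 [ 0.51755086 -0.29386777  0.18799132] [ 0.23335812 -1.02493759 -1.13936513]
[0.00198822 0.0005875  0.0916851 ] [-0.00098217  0.00307709  0.00042663]
tip [ 0.51779057 -0.29401004  0.10169177] [[279.80776156 259.83739426]]
```

View pics/f3.png

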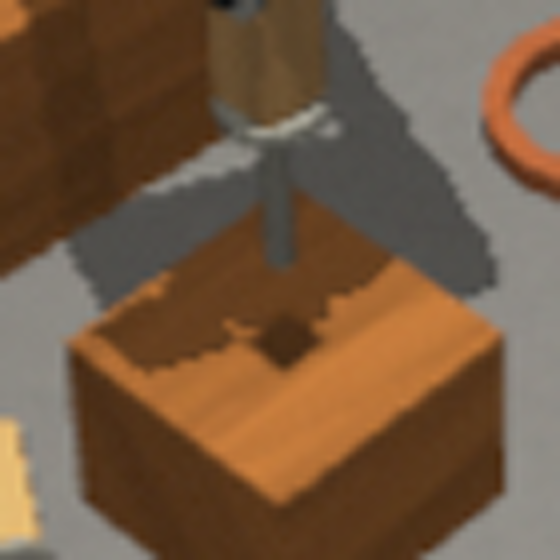

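```bash
python3 - <<'E'
from h import *
f=pickle.load(open("scene0.pkl","rb"))
q=np.array([.5178,-.2940,.07]);print((proj(f,q)-[240,250])*8)
c=ray_z(f,(np.array([[285,340],[282,337]])+.5)/8-.5+[240,250],[0,0,1],.07);print(c)
s,p,r=st();print(s["t"],p,s["joint_pos"])
E
```

```text
[[283.92807821 335.85136809]]
[[ 0.5173357  -0.29457102  0.07      ]
 [ 0.51594199 -0.29402893  0.07      ]]
17.1667 [ 0.51755086 -0.29386777  0.18799132] [-5.87486630e-01  3.46015719e-01  1.49137224e+00  1.73653820e-04
  1.30097900e+00 -1.93186280e+00]
```

Aligned to within about 1 mm. I'll insert in steps.

Request:
{"api": "servo_tool", "payload": {"motion": [[0.001, 0, 0.01, -0.001, 0.003, 0, 1], [0, 0, 0.01, 0, 0, 0, 1], [0, 0, 0.01, 0, 0, 0, 1], [0, 0, 0.008, 0, 0, 0, 1], [0, 0, 0.008, 0, 0, 0, 1], [0, 0, 0, 0, 0, 0, 1], [0, 0, 0, 0, 0, 0, 1]]}}

```text
t: 17.75
tcp_pos: [0.5155, -0.2932, 0.1402]
tcp_rot: [0.113, 0.994, 0.001, -0.001]
contact_force: [0.4, -0.2, -1.3]
grip_width: 0.275
```

Tip is at z ≈ 54 mm with no contact force, so it is inside the hole. Lowering on.

Request:
{"api": "servo_tool", "payload": {"motion": [[0, 0, 0.008, 0, 0, 0, 1], [0, 0, 0.008, 0, 0, 0, 1], [0, 0, 0.008, 0, 0, 0, 1], [0, 0, 0.008, 0, 0, 0, 1], [0, 0, 0.006, 0, 0, 0, 1], [0, 0, 0.003, 0, 0, 0, 1], [0, 0, 0, 0, 0, 0, 1], [0, 0, 0, 0, 0, 0, 1]]}}

```text
t: 18.42
tcp_pos: [0.5158, -0.2934, 0.1]
tcp_rot: [0.113, 0.994, 0.0, -0.001]
contact_force: [-0.2, -0.2, -1.5]
grip_width: 0.27
```

```bash
python3 - <<'E'
from h import *
s,p,r=st();print(s["t"],p,s["contact_force"],s["torque"],r.as_quat())
E
```

```text
18.4167 [ 0.51581395 -0.29344193  0.09996274] [-0.24164717 -0.18500154 -1.47141314] [-0.02689857 -0.01821288 -0.0023951 ] [ 1.13249507e-01  9.93566087e-01  4.72632208e-04 -8.69504099e-04]
```

Request:
{"api": "servo_tool", "payload": {"motion": [[0, 0, 0.001, 0, 0, 0, 1], [0, 0, 0.001, 0, 0, 0, 1], [0, 0, 0.001, 0, 0, 0, 1], [0, 0, 0.001, 0, 0, 0, 1], [0, 0, 0, 0, 0, 0, 1], [0, 0, 0, 0, 0, 0, 1]]}}

```text
t: 18.92
tcp_pos: [0.516, -0.2935, 0.0963]
tcp_rot: [0.113, 0.994, 0.0, -0.001]
contact_force: [-0.6, -0.3, -1.5]
grip_width: 0.275
```

Request:
{"api": "servo_tool", "payload": {"motion": [[0, 0, 0.001, 0, 0, 0, 1], [0, 0, 0.001, 0, 0, 0, 1], [0, 0, 0, 0, 0, 0, 1], [0, 0, 0, 0, 0, 0, 1]]}}

```text
t: 19.25
tcp_pos: [0.5161, -0.2935, 0.0962]
tcp_rot: [0.113, 0.994, 0.0, -0.0]
contact_force: [-2.2, 2.0, 9.8]
grip_width: 0.267
```

Request:
{"api": "servo_tool", "payload": {"motion": [[0, 0, 0, 0, 0, 0, 0.8], [0, 0, 0, 0, 0, 0, 0.5], [0, 0, 0, 0, 0, 0, 0], [0, 0, 0, 0, 0, 0, 0], [0, 0, 0, 0, 0, 0, 0], [0, 0, 0, 0, 0, 0, 0], [0, 0, 0, 0, 0, 0, 0], [0, 0, 0, 0, 0, 0, 0]]}}

```text
t: 19.92
tcp_pos: [0.5158, -0.2934, 0.094]
tcp_rot: [0.113, 0.994, 0.0, -0.001]
contact_force: [-0.1, 0.1, 0.1]
grip_width: 0.997
```

Request:
{"api": "servo_tool", "payload": {"motion": [[0, 0, -0.005, 0, 0, 0, 0], [0, 0, -0.015, 0, 0, 0, 0], [0, 0, -0.025, 0, 0, 0, 0], [0, 0, -0.03, 0, 0, 0, 0], [0, 0, -0.035, 0, 0, 0, 0], [0, 0, -0.035, 0, 0, 0, 0], [0, 0, -0.035, 0, 0, 0, 0], [0, 0, -0.02, 0, 0, 0, 0], [0, 0, 0, 0, 0, 0, 0], [0, 0, 0, 0, 0, 0, 0]]}}

```text
t: 20.75
tcp_pos: [0.5168, -0.2941, 0.2963]
tcp_rot: [0.113, 0.994, -0.001, 0.001]
contact_force: [0.5, -0.3, -0.9]
grip_width: 1.0
```

```bash
python3 - <<'E'
from h import *
from workcell import bot
f=bot.grab_frame("scene");t=bot.grab_frame("top");cv2.imwrite("pics/g1.png",f["img"])
s,p,r=st();print(s["t"],p,s["contact_force"],s["grip_width"])
s0=pickle.load(open("scene0.pkl","rb"))
cv2.imwrite("pics/g2.png",np.hstack([cv2.resize(g["img"][255:335,235:325],None,fx=4.4,fy=4.4,interpolation=cv2.INTER_CUBIC) for g in(s0,f)]))
E
```

```text
20.85 [ 0.51534768 -0.29312922  0.29316963] [-0.02939284  0.26204756  0.17528176] 0.9965223123057947
```

View pics/g1.png

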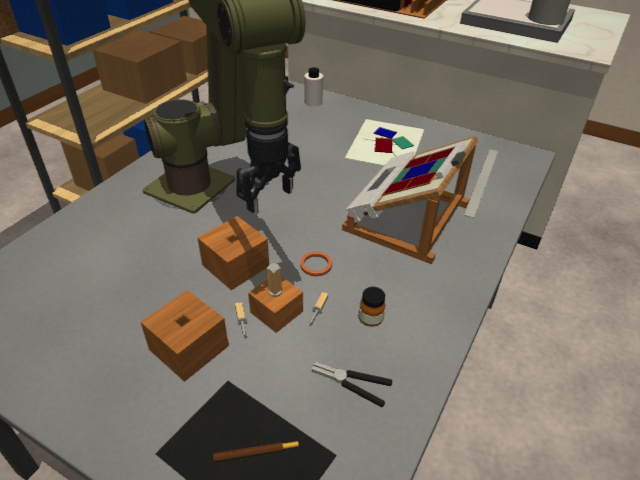

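View pics/g2.png

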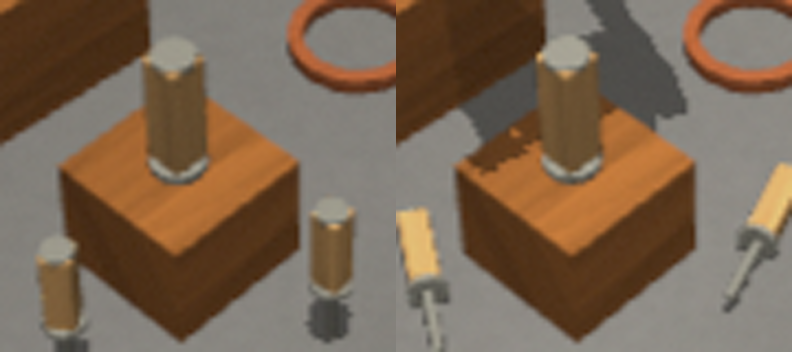

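The awl stands upright with its collar down on the stand, at the same image place as at the start. The tape (316,263), jar (372,306) and pliers (345,378) have not moved. One last number: how far the clamp bar travelled.

```bash
python3 - <<'E'
from h import *
from workcell import bot
t=bot.grab_frame("top");t0=pickle.load(open("top0.pkl","rb"))
for g in(t0,t):
    W=cloud(g);m=(np.nan_to_num(g["img"].min(2))>0)
    Q=(W-O0)@TM
    m=(Q[...,2]>.021)&(Q[...,0]>.12)&(abs(Q[...,1])<.07);print(m.sum(),np.median(Q[m],0).round(4))
cv2.imwrite("pics/g3.png",np.vstack([cv2.resize(g["img"][130:200,90:250],None,fx=4,fy=4) for g in(t0,t)]))
E
```

```text
800 [0.2143 0.0004 0.0294]
787 [0.2332 0.0021 0.0292]
```

View pics/g3.png

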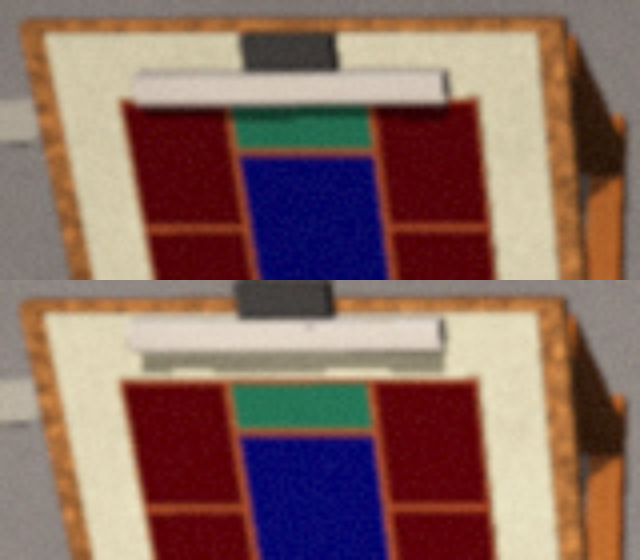

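The bar moved about 18.9 mm up the slope by depth (18 mm expected), and the picture shows it clear of the panel. Handing in.

```bash
python3 -c "
from workcell import bot
print(bot.hand_in())"
```

```text
the job is handed in; nothing more can be done
None
```

The clamp is open, the awl is back in its stand, and the job is handed in at about 21 s of the 64 s allowed. The hand-in reported no verdict.

- **Finding the hole:** I slid the awl's tip along the trough floor at about 10 N until it dropped in, at trough y of about −17 mm by my estimate of the trough origin.
- **Catch:** I pushed it to a hard stop at 21 N, 20.0 mm below the measured floor, which matches the given home position.
- **Clamp bar:** By camera depth it moved about 18.9 mm up the slope against 18 mm expected, which agrees within the cameras' calibration. It is visibly clear of the panel.
- **Awl:** Its collar met the block at the same height as when I gripped it. The last picture shows it upright in the same place as at the start, with the gripper open and about 0.2 m above where it let go.
- **Tape, jar and pliers:** They look unmoved in the last picture. I judged this by eye and did not measure it.

The two small decoy awls, which started balanced on their points, were lying on the bench by the time I lifted the awl. I planned about 40 mm of clearance to them and felt no contact, so I believe they fell over on their own. They are not part of the job.

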